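# Open the light path of a laser sample chamber

## Robot

A 6-joint arm with a two-finger parallel gripper is mounted at the origin on the work surface. World frame = base frame: x ahead of the robot, y to its left, z up, the work surface at z = 0. Lengths are in m, angles in rad, forces in N, time in s.
With the tool pointing down it reaches from about 0.3 to 0.775 m from the base axis. Payload 14.6 kg.
Tool frame: the origin (TCP) lies where the fingers leave the gripper's body, on its centre line; the fingertips stand 73 mm ahead of it and the grasp point (between the pads) lies 54 mm ahead of it (r.tip_extent is the distance from the TCP to the fingertips, in m); z points along the fingers, y is the line along which they close (so a half turn about z gives the same grasp; the last joint's range is limited). The gripper opens to 85 mm and grips with 20 to 120 N. Pads are 22 mm wide; open, the fingers measure 114 mm over their backs; the gripper's body (76 mm by 85 mm) begins 54 mm behind the grasp point. The pads swing forward as they close: fully open they stand 13 mm farther back than shut.
Start: joints at [-1.273, 0.3, 1.521, -0, 1.321, -0.067], TCP at [0.196, -0.514, 0.304] pointing down, gripper open.
Joint ranges: [-3.03, 3.03], [-0.79, 2.21], [0.23, 2.52], [-1.04, 4.18], [0, 3.07], [-2.55, 2.55]. Speed limits (rad/s): [2.22, 2.22, 2.57, 3.14, 3.14, 3.14].

## Interface

Orientations are given as a rotation vector (axis times angle).
In Python, from workcell import sensors, cams, r gives the robot as it stands. The module is installed in compiled form; this text tells all that it offers.
- The arm moves only by the tool send_rows, never from a script. Its arguments are lists of equal length, an entry for each row: "travel": the shift along the world's x, y, z in mm, a list of three; "twist": the turn, a rotation vector about the world's x, y, z in rad, a list of three; "claw": the opening, from 0 (shut) to 1 (fully open). A call has 1 to 10 rows; each row shifts and turns the commanded pose from where the row before left it; what a row does not reach is not made up. A row lasts 1/10 s, in which the tool goes at most 50 mm and 8.59 degrees, less where a joint would pass 70% of its speed; a pose out of reach is approached as far as the arm can. A call with a gripper value outside its range is refused whole. The fingers move at their own pace and stop on an object; "force" is the grip in N (left out, the last holds). Time passes only in rows, so rows that do not move let the fingers close. It gives the time, the measured TCP pose, the force, the opening and the grip force at its end, in the units of the state.
- sensors.state(): the state, without advancing time (a new reading comes with each control period).
- cams.camera(name): name is "side" or "top"; returns a dict with "pixels" (400x640x3 uint8, red, green, blue), "fx", "fy", "cx", "cy" (pixels), "position" and "orientation" of the camera in the world. Camera axes: x right, y down, z forward; pixel columns grow to the right and rows downward; lengths in m; the calibration is good to about 2 mm. A picture is of the moment at which its call begins. There is no depth.
- r.job_done(): hands the job in; it is judged then, once.
The state is a dict: "time": time; "joint_pos": joint angles; "joint_velocities": joint speeds; "effort": joint torques, N m; "eef_pos": TCP position; "orientation": TCP orientation; "ft_force": force on the tool from outside, world axes, zero at the start; "torque": the same for the moment, N m; "width": finger opening in m; "grasp_force": force on a finger pad.
Only numpy, scipy, OpenCV 4.12 (cv2) and the standard library are available. Lean on these libraries where they do the work, as an engineer would, in place of code of your own. Each camera call takes 0.05 s, during which the arm holds its last target. There are 200 camera calls.

## Task

Open the collection port of the black laser sample chamber. With its shutter still shut, twist the red-handled tapered plug to break it free, draw it straight out of its slanted socket and set it down gently inside the purple parts tray, on the tray floor; then slide the shutter by its yellow tab to the next click stop and no further, so that the clear opening stands in the port. Leave everything else where it stands.

Things in the scene. Friction and masses are not known exactly. Their poses are not given: they have to be found in the camera images.
- port_mouth (a point): Centre of the rim of the steel socket (62 mm outside diameter, 38 mm tall) on the chamber's sloping deck. z: the port axis, 30 degrees from vertical, leaning up and toward the robot. y: horizontal, the way the shutter opens. x: up the slope. The socket stands on an aluminium shutter housing (74 along x, 80 along y, 24 mm thick); the deck, 62 mm below the rim, is 220 (y) by 155 mm.
- laser_head (a point): Centre of the top of the black laser head (68 by 78 mm, 342 mm above the bench, with 30 mm of connectors on top), which stands on the 190 mm high rear part of the chamber, on the far side of the socket from the robot. The chamber is 230 mm deep and 220 mm wide.
- plug_center (a point): Mid-length point of the tapered plug, on its axis: 86 mm long, about 160 g. z runs along it from the flat brass tip (43 mm below this point) to the red handle. At the start it is seated in the socket, axes parallel to those of port_mouth, this point 1 mm below the rim; its taper, 44 mm long, 38 mm thick at the handle end and 34 mm at the tip, is inside. It can stand on its tip.
- plug_handle (a point): Centre of the plug's red handle, a flat bar 50 mm (plug x) by 14 mm (plug y) by 36 mm along the axis, on a 52 mm round flange that rests on the rim; 25 mm above plug_center. The taper is stuck and will not pull straight out: a twist about its axis of 25 to 70 degrees, either way, against about 0.15 N m breaks it free; it then draws out easily along the port axis (44 mm until the tip is out).
- shutter_tab (a point): Gripping point, inside the shutter's upright yellow finger tab: 40 mm (x) by 14 mm (y) and 44 mm tall along z; this point is 26 mm above the plate and 18 mm below the tab's top. Same axes as port_mouth. The tab stands on the +y end of the 200 mm long aluminium shutter plate, 85 mm beside the port axis (45 mm from the housing) when shut.
- shutter (a joint): How far the shutter plate has slid from shut along port_mouth's +y (m). Sprung click stops at 0 (shut: blank plate in the port), 0.040 (clear opening in the port) and 0.080 (amber filter). It takes up to about 7 N to leave a stop; from half-way (0.020, 0.060) it is drawn into the nearer stop by itself.
- tray: Purple open parts tray, fixed to the bench: 170 mm (its x) by 110 mm (its y) by 22 mm high, walls and floor 4 mm thick; origin at the centre of its underside. A steel sample puck lies somewhere in it, always with at least 60 mm of free floor on one side of it along the tray x.
- puck: Bystander: steel sample puck, 40 mm across, 25 mm high, in the tray; origin at the centre of its underside.
- tissue_carton: Bystander: cardboard tissue carton, 120 (x) by 110 (y) by 85 mm high; origin at the centre of its underside.
- solvent: Bystander: amber solvent bottle, 62 mm across, 165 mm high, beside the chamber; origin at the centre of its underside.
- duster: Bystander: tall duster can with a red cap, 52 mm across, 190 mm high, on the other side of the chamber; origin at the centre of its underside.
- jar: Bystander: glass jar with a white cap, 56 mm across, 75 mm high, in front of the chamber; origin at the centre of its underside.
- driver: Bystander: orange-handled screwdriver, 170 mm long, lying in front of the chamber along its own x; origin underneath, near its middle.
- mouse: Bystander: black computer mouse, 100 by 58 by 33 mm high; origin at the centre of its underside.
There are look-alikes about, which are no part of the job. Leave any blue or turquoise look-alike of the part that bears plug_center alone.

How it is judged:
By the outcome, as a careful person would: the job done as asked, in the order asked, and still so for the second after the job is handed in, with the robot touching nothing.
It also fails if it takes over 58 s, if anything falls off the work surface, if the arm or the gripper's body presses on something with over 40 N, if the wrist force passes 120 N, or if a joint passes its speed limit or range.

## Working session

There is one attempt and no reset: what is moved stays moved. The work goes in short steps, Python scripts to look and compute and a tool call to move; the robot and the scene stay as the last step left them, time stands still between calls to the robot, and variables do not carry over. Pictures are saved under pics/ and viewed, at most 10 in all, crops included, and the job is handed in when it is done.

Besides the shell and the picture viewer there is one more tool, called after ">>>" as name(argument=value, ...) on one line, values as JSON. send_rows: Moves the arm, as the interface text tells. Its arguments: {"type":"object","properties":{"travel":{"type":"array"},"twist":{"type":"array"},"claw":{"type":"array"},"force":{"type":"number"}},"required":["travel","twist","claw"]}

```bash
mkdir -p pics; cat > h.py <<'E'
import numpy as np,cv2
from scipy.spatial.transform import Rotation as R
from workcell import sensors,cams,r
def cam(n,save=None):
    c=cams.camera(n)
    if save: cv2.imwrite(save,np.array(c["pixels"])[:,:,::-1])
    return c
def rot(o):
    o=np.array(o,float)
    if o.shape==(3,3): return o
    return R.from_rotvec(o).as_matrix() if o.size==3 else R.from_quat(o).as_matrix()
def proj(c,p):
    q=(np.atleast_2d(p)-np.array(c["position"]))@rot(c["orientation"])
    return np.c_[c["fx"]*q[:,0]/q[:,2]+c["cx"],c["fy"]*q[:,1]/q[:,2]+c["cy"]]
def ray(c,uv):
    d=rot(c["orientation"])@np.array([(uv[0]-c["cx"])/c["fx"],(uv[1]-c["cy"])/c["fy"],1.])
    return np.array(c["position"],float),d/np.linalg.norm(d)
def atz(c,uv,z):
    o,d=ray(c,uv); return o+d*(z-o[2])/d[2]
def tri(c1,a,c2,b):
    o1,d1=ray(c1,a);o2,d2=ray(c2,b)
    s=np.linalg.lstsq(np.c_[d1,-d2],o2-o1,rcond=None)[0]
    p,q=o1+s[0]*d1,o2+s[1]*d2
    return (p+q)/2,np.linalg.norm(p-q)
E
python3 - <<'E'
from h import *
import pickle
for n in("side","top"):
    c=cam(n,f"pics/{n}0.png"); pickle.dump(c,open(n+".pkl","wb"))
    print(n,c["fx"],c["cx"],c["cy"],c["position"],c["orientation"])
print(sensors.state())
E
```

```text
side 454.2106807295219 324.65668722446503 194.746433267772 [0.48204537 0.87660164 1.13718017] [-0.04729455  2.89306576 -1.17889713]
top 373.0428214212737 315.1952077643939 202.30576640057862 [ 0.43397    -0.01654347  1.10677581] [-2.1830784   2.14724396 -0.10573514]
{'time': 0.1, 'joint_pos': array([-1.27260759e+00,  3.00387303e-01,  1.52150440e+00, -1.43817228e-05,
        1.32070055e+00, -6.66142253e-02]), 'joint_velocities': array([ 0.00047025,  0.00117157, -0.00221697,  0.00135641, -0.00174723,
       -0.00023511]), 'effort': array([ 4.18798387e-03, -5.44374526e+01, -3.62370694e+01,  1.34940537e-04,
        3.00127205e-03,  2.91823687e-05]), 'eef_pos': array([ 0.1961698 , -0.51368527,  0.30339968]), 'orientation': array([-3.08850064e+00, -5.69684639e-01,  2.03074592e-04]), 'ft_force': array([0.14508319, 0.19452503, 1.04711293]), 'torque': array([-0.01116319, -0.0119037 , -0.0102616 ]), 'grasp_force': 0.0, 'width': 0.08529799664607282}
```

View pics/side0.png

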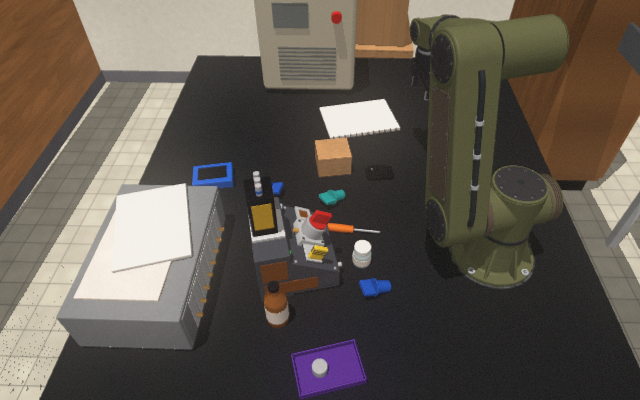

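View pics/top0.png

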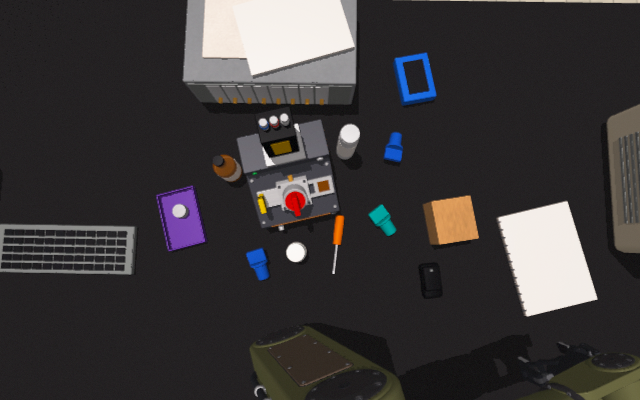

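The side picture shows the chamber around (290,240), with the red handle at (318,220), the yellow tab at (317,253) and the tray at (328,368). In the top picture the handle is at (295,203), the tab at (262,204) and the tray at (181,218). The blue and turquoise look-alikes lie on the bench at (258,263), (394,147) and (382,220) in the top view. The red-handled plug in the steel socket is the one meant. Next I'll enlarge both views to confirm it.

```bash
python3 - <<'E'
import cv2
a=cv2.imread("pics/side0.png")[170:310,230:370]; b=cv2.imread("pics/top0.png")[100:240,230:370]
cv2.imwrite("pics/c1.png",cv2.resize(a,None,fx=4.2,fy=4.2,interpolation=cv2.INTER_CUBIC))
cv2.imwrite("pics/c2.png",cv2.resize(b,None,fx=4.2,fy=4.2,interpolation=cv2.INTER_CUBIC))
E
```

```text
(no output)
```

View pics/c1.png

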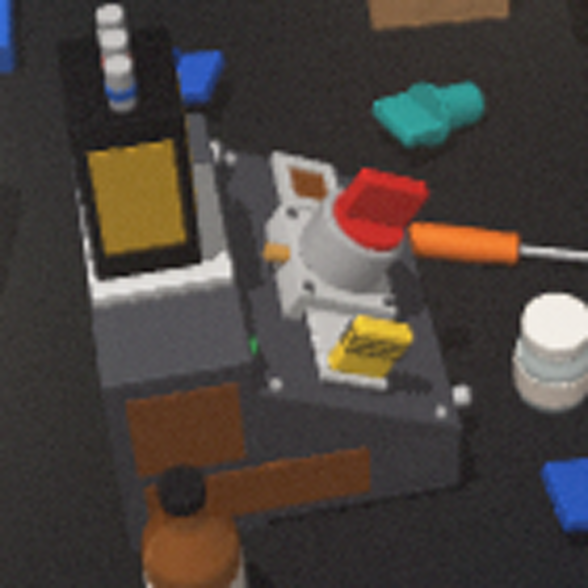

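View pics/c2.png

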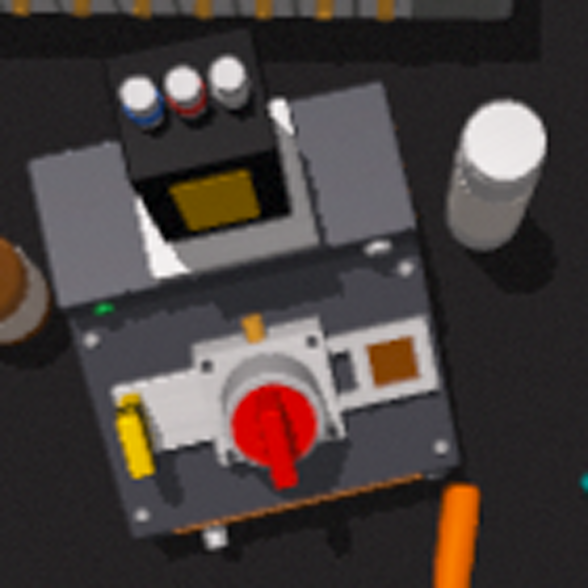

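The crops confirm the target: the red bar handle with a round flange in the steel socket (side 318,220; top 295,201), and the hatched yellow tab on the +y plate end. Next I'll fit the port pose to the corners I read off.

```bash
cat > fit.py <<'E'
from h import *
import pickle
from scipy.optimize import least_squares
S=pickle.load(open("side.pkl","rb"));T=pickle.load(open("top.pkl","rb"))
def axes(psi):
    c,s=np.cos(psi),np.sin(psi);a=np.radians(30)
    x=[c*np.cos(a),s*np.cos(a),np.sin(a)];y=[-s,c,0]
    return np.c_[x,y,np.cross(x,y)]
def pts(p):
    dx,dy,zp=p[4:7]
    return {'T':[((37,40,-38),(193,350)),((37,-40,-38),(322,317)),((0,0,3),(274,426)),
      ((dx-77.5,dy+110,-62),(135,537)),((dx-77.5,dy-110,-62),(460,463)),((dx+77.5,dy+110,-62),(72,310)),((dx+77.5,dy-110,-62),(415,237)),
      ((-25,7,42),(275,487)),((-25,-7,42),(298,484)),((-20,92,zp+44),(131,479)),((-20,78,zp+44),(155,472))],
     'S':[((dx-77.5,dy+110,-62),(460,430)),((dx+77.5,dy+110,-62),(250,376)),((25,-7,42),(368,168)),((-25,-7,42),(428,181)),
      ((20,92,zp),(330,372)),((-20,92,zp),(388,380)),((20,78,zp+44),(358,315)),((-20,78,zp+44),(412,325)),((37,40,-38),(282,310))]}
def res(p):
    A=axes(p[3]);o=[]
    for k,c,off in(('T',T,(230,100)),('S',S,(230,170))):
        q=pts(p)[k];P=np.array([a for a,_ in q])/1000@A.T+p[:3]
        o.append(proj(c,P)-(np.array([b for _,b in q])/4.2+off))
    return np.vstack(o)
if __name__=="__main__":
    s=least_squares(lambda p:res(p).ravel(),[.45,.05,.2,.2,0,0,-40],loss='soft_l1',x_scale=[.1,.1,.1,.3,10,10,10])
    p=s.x;print(p.round(4),np.degrees(p[3]));print(res(p).round(1).tolist())
    A=axes(p[3]);print(A.round(4));np.save("p.npy",p)
    print("tab",p[:3]+A@np.array([0,85,p[6]+26])/1000,"handle",p[:3]+A@[0,0,.024])
    for uv in((181,218),(179,211)):print(atz(T,uv,.02))
E
python3 fit.py
python3 - <<'E'
import cv2
a=cv2.imread("pics/side0.png")[330:400,280:380]; b=cv2.imread("pics/top0.png")[180:260,145:225]
a=cv2.resize(a,(500,350),interpolation=2);b=cv2.resize(b,None,fx=5,fy=5,interpolation=2)[:400]
import numpy as np
o=np.zeros((400,900,3),'uint8')[:,:];o[:350,:500]=a;o[:,500:]=b
cv2.imwrite("pics/c3.png",cv2.resize(o,(800,356)))
E
```

```text
[ 5.36900e-01  4.15000e-02  1.66200e-01  2.32800e-01 -5.45760e+00
 -1.77040e+00 -4.80398e+01] 13.33709029154861
[[0.1, 1.4], [-0.4, 2.7], [-0.2, -1.0], [-0.2, -1.5], [-0.3, -0.8], [0.1, 1.0], [0.9, 0.5], [-0.3, 0.4], [-0.2, -0.1], [0.2, -0.0], [-0.1, 0.5], [-0.6, -0.5], [0.5, 3.9], [-1.6, -0.1], [-0.6, 0.5], [-0.1, -0.1], [-1.3, 0.3], [-0.0, -0.5], [-0.2, -0.3], [4.4, -3.5]]
[[ 0.8427 -0.2307 -0.4865]
 [ 0.1998  0.973  -0.1153]
 [ 0.5     0.      0.866 ]]
tab [0.52803058 0.12677711 0.1471432 ] handle [0.52523928 0.03875936 0.18701487]
[0.49455525 0.38236088 0.02      ]
[0.51495726 0.38933739 0.02      ]
```

View pics/c3.png

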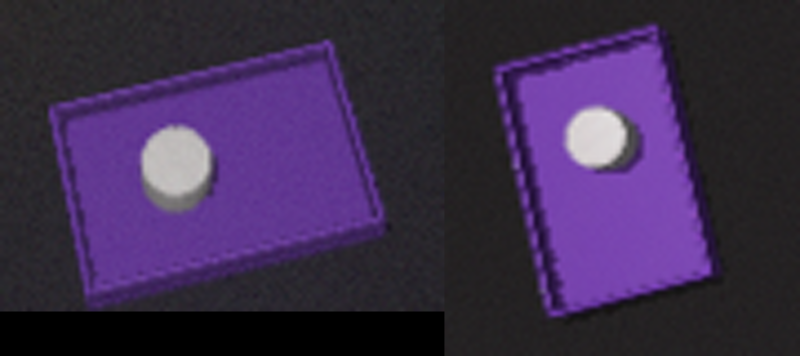

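The tray crops show the puck at about (176,160) side / (597,138) top, with free floor toward the bottom of the top view, i.e. the robot side. Now I'll work out the pre-grasp pose.

```bash
cat > plan.py <<'E'
from fit import *
p=np.load("p.npy");A=axes(p[3]);O=p[:3]
G0=np.c_[-A[:,0],-A[:,1],-A[:,2]]; G0[:,0]=np.cross(G0[:,1],G0[:,2])
def to(pos,G,say=""):
    s=sensors.state();
    d=(np.array(pos)-s["eef_pos"])*1000
    w=R.from_matrix(G@rot(s["orientation"]).T).as_rotvec()
    print(say,"t",round(s["time"],2),"shift mm",d.round(1),"turn",w.round(4),"deg",np.degrees(np.linalg.norm(w)).round(1),"j",s["joint_pos"].round(3),"F",s["ft_force"].round(1),"w",round(s["width"],4),"gf",s["grasp_force"])
    return d,w
E
python3 - <<'E'
from plan import *
print(np.linalg.det(G0))
to(O+A@[0,0,.146],G0,"pre")
cs=[(495,67),(657,27),(717,275),(550,315)]
P=np.array([atz(T,((x-444.4)/4.444+145,y/4.45+180),.022) for x,y in cs]);print(P.round(4))
cs=[(50,106),(330,42),(384,225),(90,305)]
Q=np.array([atz(S,(x/4.444+280,y/4.45+330),.022) for x,y in cs]);print(Q.round(4))
print("center",P.mean(0),"sides",np.linalg.norm(np.diff(P,axis=0),axis=1),Q.mean(0),np.linalg.norm(np.diff(Q,axis=0),axis=1))
print("puck",atz(T,((597-444.4)/4.444+145,138/4.45+180),.029),atz(S,(176/4.444+280,160/4.45+330),.029))
E
```

```text
1.0
pre t 0.1 shift mm [269.7 538.4 -10.7] turn [ 0.1533 -0.501  -0.1293] deg 30.9 j [-1.273  0.3    1.522 -0.     1.321 -0.067] F [0.1 0.2 1. ] w 0.0853 gf 0.0
[[0.5606 0.4577 0.022 ]
 [0.589  0.3518 0.022 ]
 [0.4267 0.3044 0.022 ]
 [0.3991 0.4119 0.022 ]]
[[0.5905 0.3588 0.022 ]
 [0.429  0.3143 0.022 ]
 [0.4004 0.421  0.022 ]
 [0.5594 0.469  0.022 ]]
center [0.49385175 0.38144885 0.022     ] sides [0.10958888 0.16907578 0.11105749] [0.4948141 0.3907781 0.022    ] [0.16751665 0.11039978 0.16616329]
puck [0.51427002 0.38498997 0.029     ] [0.51640422 0.39119474 0.029     ]
```

>>> send_rows(travel=[[13.5,27,1],[13.5,27,1],[13.5,27,1],[13.5,27,1],[13.5,27,1],[13.5,27,1],[13.5,27,1],[13.5,27,1],[13.5,27,1],[13.5,27,1]], twist=[[0.0077,-0.025,-0.0065],[0.0077,-0.025,-0.0065],[0.0077,-0.025,-0.0065],[0.0077,-0.025,-0.0065],[0.0077,-0.025,-0.0065],[0.0077,-0.025,-0.0065],[0.0077,-0.025,-0.0065],[0.0077,-0.025,-0.0065],[0.0077,-0.025,-0.0065],[0.0077,-0.025,-0.0065]], claw=[1,1,1,1,1,1,1,1,1,1])

```text
time: 1.1
eef_pos: [0.3315, -0.2426, 0.3138]
orientation: [-3.05, -0.459, -0.404]
ft_force: [1.1, -0.2, 0.1]
width: 0.0854
grasp_force: 0.0
```

>>> send_rows(travel=[[13.5,27,1],[13.5,27,1],[13.5,27,1],[13.5,27,1],[13.5,27,-2],[13.5,27,-3],[13.5,27,-4],[13.5,27,-4],[13.5,27,-4],[13.5,27,-4]], twist=[[0.0077,-0.025,-0.0065],[0.0077,-0.025,-0.0065],[0.0077,-0.025,-0.0065],[0.0077,-0.025,-0.0065],[0.0077,-0.025,-0.0065],[0.0077,-0.025,-0.0065],[0.0077,-0.025,-0.0065],[0.0077,-0.025,-0.0065],[0.0077,-0.025,-0.0065],[0.0077,-0.025,-0.0065]], claw=[1,1,1,1,1,1,1,1,1,1])

```text
time: 2.1
eef_pos: [0.4665, 0.0275, 0.2966]
orientation: [-2.957, -0.344, -0.793]
ft_force: [-0.6, -0.7, -0.1]
width: 0.085
grasp_force: 0.0
```

```bash
python3 - <<'E'
from plan import *
to(O+A@[0,0,.146],G0,"pre")
c=cam("side");d=cam("top")
a=np.array(c["pixels"])[140:300,230:390,::-1];b=np.array(d["pixels"])[110:270,220:380,::-1]
s=sensors.state();t=s["eef_pos"];M=rot(s["orientation"])
print("grasp px",proj(c,[t+M[:,2]*.054,t+M[:,2]*.073,O+A@[0,0,.042]]),proj(d,[t+M[:,2]*.054,t+M[:,2]*.073,O+A@[0,0,.042]]))
cv2.imwrite("pics/pre.png",cv2.resize(np.hstack([a,b]),(800,400),interpolation=2))
E
```

```text
pre t 2.1 shift mm [-0.6 -2.8 -4. ] turn [-0.0007  0.0001  0.001 ] deg 0.1 j [-0.076 -0.052  1.99   0.234  0.713  1.124] F [-0.6 -0.7 -0.1] w 0.085 gf 0.0
grasp px [[332.97980339 201.70027529]
 [329.51898546 206.38980282]
 [324.21569702 213.59234064]] [[295.31259697 215.15594999]
 [294.8648644  211.71439211]
 [295.86306949 206.71391049]]
```

View pics/pre.png

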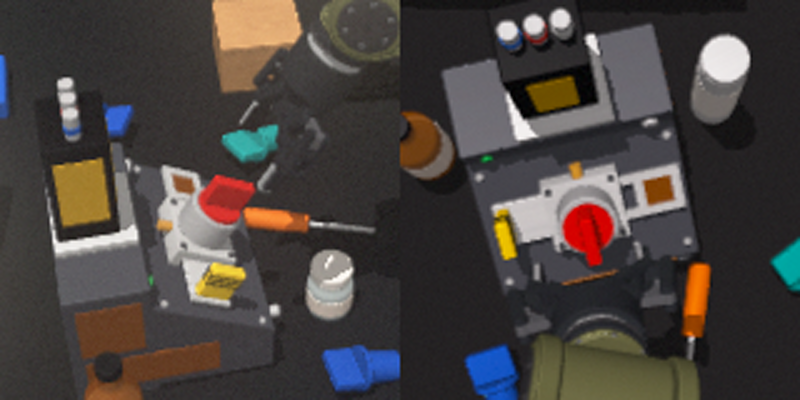

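The view shows the fingers astride the handle axis. The handle top is near side (323,215) and top (296,205), within about 1 px of the fit. Advancing along the axis.

>>> send_rows(travel=[[-0.6,-2.8,-4],[2.9,0.7,-5.2],[2.9,0.7,-5.2],[3,0.7,-5.2],[2.9,0.7,-5.2],[3,0.7,-5.2],[2.9,0.7,-5.2],[3,0.7,-5.2],[2.9,0.7,-5.2],[2.9,0.7,-5.2]], twist=[[0,0,0],[0,0,0],[0,0,0],[0,0,0],[0,0,0],[0,0,0],[0,0,0],[0,0,0],[0,0,0],[0,0,0]], claw=[1,1,1,1,1,1,1,1,1,1])

```text
time: 3.2
eef_pos: [0.4923, 0.0298, 0.2456]
orientation: [-2.958, -0.345, -0.791]
ft_force: [0.5, -0.5, -0.5]
width: 0.0854
grasp_force: 0.0
```

```bash
python3 - <<'E'
from plan import *
to(O+A@[0,0,.086],G0,"grasp")
E
```

```text
grasp t 3.2 shift mm [ 2.8  1.8 -4.9] turn [-0.     -0.0008  0.0008] deg 0.1 j [-0.065  0.078  1.989  0.267  0.587  1.087] F [ 0.5 -0.5 -0.5] w 0.0854 gf 0.0
```

>>> send_rows(travel=[[2.8,1,-4.9],[0,0,0],[0,0,0],[0,0,0],[0,0,0],[0,0,0],[0,0,0],[0,0,0],[0,0,0],[0,0,0]], twist=[[0,0,0],[0,0,0],[0,0,0],[0,0,0],[0,0,0],[0,0,0],[0,0,0],[0,0,0],[0,0,0],[0,0,0]], claw=[1,0.7,0.5,0.3,0.2,0.1,0,0,0,0], force=25)

```text
time: 4.2
eef_pos: [0.4947, 0.0312, 0.2414]
orientation: [-2.957, -0.345, -0.791]
ft_force: [-2.2, 5.7, 2.9]
width: 0.0137
grasp_force: 24.6
```

```bash
python3 - <<'E'
from plan import *
to(O+A@[0,0,.086],G0,"grasp");print(A.T@sensors.state()["ft_force"])
E
```

```text
grasp t 4.2 shift mm [ 0.4  0.4 -0.7] turn [-0.0008 -0.001   0.0003] deg 0.1 j [-0.062  0.09   1.988  0.27   0.577  1.086] F [-2.2  5.7  2.9] w 0.0137 gf 24.60900217294693
[0.71447624 6.02785656 2.95233874]
```

>>> send_rows(travel=[[-0.2,0.8,0],[0,0,0],[0,0,0],[0,0,0],[0,0,0],[0,0,0],[0,0,0],[0,0,0],[0,0,0],[0,0,0]], twist=[[0,0,0],[0,0,0],[-0.0316,-0.0075,0.0563],[-0.0632,-0.015,0.1126],[-0.0632,-0.015,0.1126],[-0.0632,-0.015,0.1126],[-0.0632,-0.015,0.1126],[-0.0632,-0.015,0.1126],[-0.0316,-0.0075,0.0563],[0,0,0]], claw=[0,0,0,0,0,0,0,0,0,0], force=60)

```text
time: 5.2
eef_pos: [0.4954, 0.0307, 0.2419]
orientation: [2.538, 1.408, 0.751]
ft_force: [4.5, -6.0, 0.3]
width: 0.0132
grasp_force: 60.0
```

```bash
python3 - <<'E'
from plan import *
to(O+A@[0,0,.086],G0,"grasp");s=sensors.state();print(A.T@s["ft_force"],A.T@s["torque"])
E
```

```text
grasp t 5.2 shift mm [-0.3  0.9 -1.2] turn [ 0.3827  0.092  -0.6747] deg 44.8 j [-0.062  0.09   1.987  0.267  0.573  0.307] F [ 4.5 -6.   0.3] w 0.0132 gf 59.997480511665344
[ 2.77146448 -6.926444   -1.19955952] [-1.36276677 -0.45124422 -0.08395678]
```

>>> send_rows(travel=[[0.3,-0.9,0],[-1.5,-0.3,2.6],[-1.5,-0.3,2.6],[-1.4,-0.4,2.6],[-1.5,-0.3,2.6],[-1.4,-0.4,2.6],[-1.5,-0.3,2.6],[-1.4,-0.4,2.6],[-1.5,-0.3,2.6],[0,0,0]], twist=[[0,0,0],[0,0,0],[0,0,0],[0,0,0],[0,0,0],[0,0,0],[0,0,0],[0,0,0],[0,0,0],[0,0,0]], claw=[0,0,0,0,0,0,0,0,0,0])

```text
time: 6.2
eef_pos: [0.4833, 0.0281, 0.2624]
orientation: [2.542, 1.408, 0.75]
ft_force: [0.8, 3.9, 2.3]
width: 0.0132
grasp_force: 60.1
```

```bash
python3 - <<'E'
from plan import *
to(O+A@[0,0,.086],G0,"grasp");s=sensors.state();print(A.T@s["ft_force"],A.T@s["torque"],A.T@(s["eef_pos"]-O))
E
```

```text
grasp t 6.2 shift mm [ 11.8   3.5 -21.7] turn [ 0.3792  0.0902 -0.6743] deg 44.6 j [-0.071  0.033  1.994  0.258  0.627  0.316] F [0.8 3.9 2.3] w 0.0132 gf 60.146026611328125
[2.57506777 3.57812748 1.14542386] [ 0.79944468 -0.26751119 -0.00284198] [ 0.00017253 -0.00071349  0.11093308]
```

>>> send_rows(travel=[[-2,-0.1,3.5],[-2,-0.5,3.5],[-2,-0.5,3.5],[-2,-0.5,3.5],[-2,-0.4,3.5],[-2.9,-0.7,5.2],[-2.9,-0.7,5.2],[-4.9,-1.2,8.7],[-4.9,-1.2,8.7],[-4.9,-1.2,8.7]], twist=[[0,0,0],[0,0,0],[0,0,0],[0,0,0],[0,0,0],[0,0,0],[0,0,0],[0,0,0],[0,0,0],[0,0,0]], claw=[0,0,0,0,0,0,0,0,0,0])

```text
time: 7.2
eef_pos: [0.4522, 0.0208, 0.3169]
orientation: [2.542, 1.408, 0.749]
ft_force: [-0.5, 0.1, -1.8]
width: 0.0132
grasp_force: 59.8
```

```bash
python3 - <<'E'
from plan import *
s=sensors.state();print(A.T@s["ft_force"],A.T@(s["eef_pos"]-O))
# vertical target, keep heading with minimal rotation
M=rot(s["orientation"]);z=M[:,2];d=np.array([0,0,-1.]);v=np.cross(z,d);w=v/np.linalg.norm(v)*np.arccos(z@d)
G=R.from_rotvec(w).as_matrix()@M;np.save("Gv.npy",G);print(G.round(3))
# tcp height with tip on floor: grasp z 33 above rim with plug tip at -44 => tcp 131 above tip
to([.454,.3725,.004+.131+.06],G,"tray above");print("tool y ang",np.degrees(np.arctan2(G[1,1],G[0,1])))
E
```

```text
[-1.33861331  0.21712235 -1.29939619] [-0.00018596 -0.00066469  0.17407165]
[[ 0.53   0.848  0.   ]
 [ 0.848 -0.53   0.   ]
 [ 0.     0.    -1.   ]]
tray above t 7.2 shift mm [   1.8  351.7 -121.9] turn [-0.1201  0.5095  0.    ] deg 30.0 j [-0.097 -0.11   1.994  0.233  0.771  0.335] F [-0.5  0.1 -1.8] w 0.0132 gf 59.84200716018677
tool y ang -32.036356012197714
```

>>> send_rows(travel=[[0,12,2],[0,25,2],[0,30,1],[0,35,0],[0,35,0],[0,35,0],[0,35,0],[0,35,0],[0,35,0],[0,25,0]], twist=[[-0.012,0.051,0],[-0.012,0.051,0],[-0.012,0.051,0],[-0.012,0.051,0],[-0.012,0.051,0],[-0.012,0.051,0],[-0.012,0.051,0],[-0.012,0.051,0],[-0.012,0.051,0],[-0.012,0.051,0]], claw=[0,0,0,0,0,0,0,0,0,0])

```text
time: 8.2
eef_pos: [0.4523, 0.3247, 0.3216]
orientation: [-2.747, -1.523, 0.003]
ft_force: [0.2, -1.0, -2.8]
width: 0.0136
grasp_force: 59.9
```

>>> send_rows(travel=[[0,20,-5],[1,15,-10],[1,10,-15],[0,5,-20],[0,0,-25],[0,0,-25],[0,0,-20],[0,0,-5],[0,0,0],[0,0,0]], twist=[[0,0,0],[0,0,0],[0,0,0],[0,0,0],[0,0,0],[0,0,0],[0,0,0],[0,0,0],[0,0,0],[0,0,0]], claw=[0,0,0,0,0,0,0,0,0,0])

```text
time: 9.2
eef_pos: [0.4551, 0.3729, 0.197]
orientation: [-2.748, -1.521, -0.001]
ft_force: [0.7, -1.2, -3.4]
width: 0.0136
grasp_force: 59.9
```

```bash
python3 - <<'E'
from plan import *
G=np.load("Gv.npy");to([.454,.3725,.195],G,"tray above")
c=cam("side");d=cam("top")
a=np.array(c["pixels"])[240:400,250:410,::-1];b=np.array(d["pixels"])[140:300,120:280,::-1]
t=sensors.state()["eef_pos"]
print(proj(c,[t-[0,0,.131]]),proj(d,[t-[0,0,.131]]))
cv2.imwrite("pics/tray.png",cv2.resize(np.hstack([a,b]),(800,400),interpolation=2))
E
```

```text
tray above t 9.2 shift mm [-1.1 -0.4 -2. ] turn [-0.001   0.0004  0.0004] deg 0.1 j [6.240e-01 4.880e-01 1.520e+00 1.000e-03 1.132e+00 1.183e+00] F [ 0.7 -1.2 -3.4] w 0.0136 gf 59.90766406059265
[[344.66816281 353.03681343]] [[177.57073067 231.19948357]]
```

View pics/tray.png

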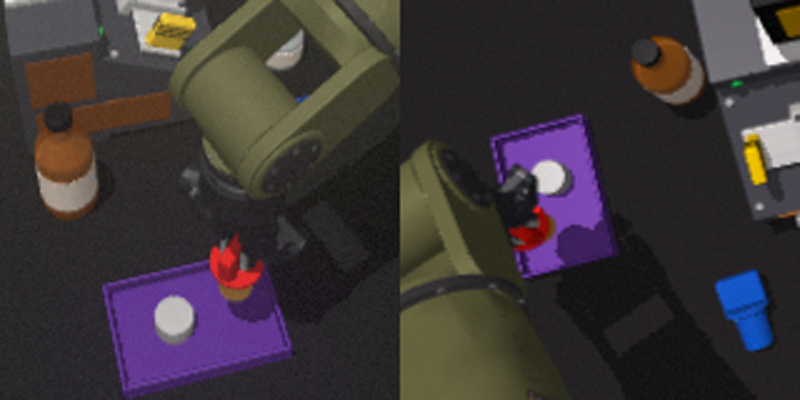

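The plug hangs upright over the free half of the tray (tip near side (345,356)), clear of the puck. Lowering.

>>> send_rows(travel=[[0,2,-12],[0,0,-12],[0,0,-12],[0,0,-10],[0,0,-6],[0,0,-2],[0,0,-2],[0,0,-1],[0,0,0],[0,0,0]], twist=[[0,0,0],[0,0,0],[0,0,0],[0,0,0],[0,0,0],[0,0,0],[0,0,0],[0,0,0],[0,0,0],[0,0,0]], claw=[0,0,0,0,0,0,0,0,0,0])

```text
time: 10.3
eef_pos: [0.4548, 0.375, 0.1393]
orientation: [-2.748, -1.522, 0.0]
ft_force: [0.9, 0.2, -2.0]
width: 0.0132
grasp_force: 60.0
```

>>> send_rows(travel=[[0,0,-1],[0,0,-1],[0,0,0]], twist=[[0,0,0],[0,0,0],[0,0,0]], claw=[0,0,0])

```text
time: 10.6
eef_pos: [0.4547, 0.3749, 0.1369]
orientation: [-2.748, -1.522, 0.001]
ft_force: [-0.5, -0.7, -2.6]
width: 0.0131
grasp_force: 60.0
```

>>> send_rows(travel=[[0,0,-1],[0,0,-1],[0,0,0]], twist=[[0,0,0],[0,0,0],[0,0,0]], claw=[0,0,0])

```text
time: 10.9
eef_pos: [0.4547, 0.3749, 0.1348]
orientation: [-2.748, -1.522, 0.001]
ft_force: [0.1, -0.5, -2.8]
width: 0.0132
grasp_force: 60.0
```

>>> send_rows(travel=[[0,0,-0.8],[0,0,0]], twist=[[0,0,0],[0,0,0]], claw=[0,0])

```text
time: 11.1
eef_pos: [0.4547, 0.3749, 0.1341]
orientation: [-2.748, -1.522, 0.001]
ft_force: [0.3, -0.3, -2.3]
width: 0.0133
grasp_force: 60.0
```

>>> send_rows(travel=[[0,0,-0.8],[0,0,0]], twist=[[0,0,0],[0,0,0]], claw=[0,0])

```text
time: 11.3
eef_pos: [0.4547, 0.3749, 0.1333]
orientation: [-2.748, -1.522, 0.001]
ft_force: [0.7, -0.2, -1.9]
width: 0.0132
grasp_force: 60.0
```

>>> send_rows(travel=[[0,0,-0.8],[0,0,0]], twist=[[0,0,0],[0,0,0]], claw=[0,0])

```text
time: 11.5
eef_pos: [0.4547, 0.3749, 0.1325]
orientation: [-2.748, -1.522, 0.001]
ft_force: [-0.3, 0.5, -2.9]
width: 0.0132
grasp_force: 60.0
```

>>> send_rows(travel=[[0,0,-0.8],[0,0,0]], twist=[[0,0,0],[0,0,0]], claw=[0,0])

```text
time: 11.7
eef_pos: [0.4547, 0.3749, 0.1317]
orientation: [-2.748, -1.522, 0.001]
ft_force: [-0.5, 0.5, -3.2]
width: 0.0131
grasp_force: 60.0
```

>>> send_rows(travel=[[0,0,-0.8],[0,0,0]], twist=[[0,0,0],[0,0,0]], claw=[0,0])

```text
time: 11.9
eef_pos: [0.4547, 0.3749, 0.1309]
orientation: [-2.748, -1.522, 0.001]
ft_force: [-0.9, 0.5, -1.9]
width: 0.0135
grasp_force: 60.0
```

>>> send_rows(travel=[[0,0,-1],[0,0,0]], twist=[[0,0,0],[0,0,0]], claw=[0,0])

```text
time: 12.1
eef_pos: [0.4547, 0.3749, 0.1298]
orientation: [-2.748, -1.522, 0.001]
ft_force: [-1.3, 0.2, -2.0]
width: 0.013
grasp_force: 60.0
```

>>> send_rows(travel=[[0,0,-1],[0,0,0]], twist=[[0,0,0],[0,0,0]], claw=[0,0])

```text
time: 12.3
eef_pos: [0.4547, 0.3749, 0.1288]
orientation: [-2.748, -1.522, 0.001]
ft_force: [-0.1, -0.0, -1.6]
width: 0.013
grasp_force: 60.0
```

```bash
python3 - <<'E'
from plan import *
s=sensors.state();print(s["eef_pos"],s["ft_force"])
c=cam("side");d=cam("top")
a=np.array(c["pixels"])[320:400,290:390,::-1]
b=np.array(d["pixels"])[180:260,140:240,::-1]
print(proj(c,[[.4547,.3749,.004],[.4547,.3749,.05]]))
cv2.imwrite("pics/tray2.png",cv2.resize(np.hstack([a,b]),(800,320),interpolation=2))
E
```

```text
[0.45466255 0.37487315 0.12884847] [-0.13955683 -0.00376262 -1.64361182]
[[344.13376207 364.68754656]
 [344.61882385 356.69058097]]
```

View pics/tray2.png

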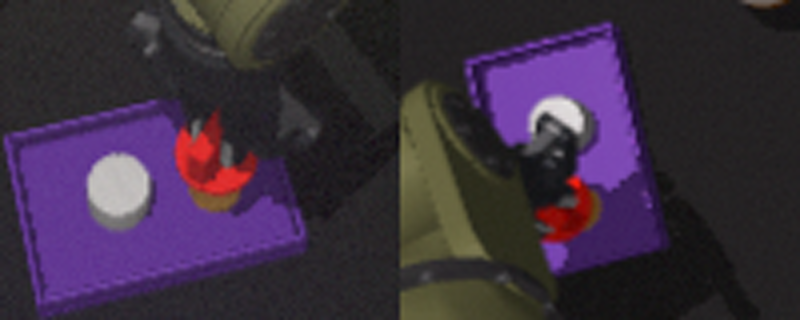

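The plug is nearly on the floor (bottom edge near side (344,372)), with the puck clear. Keep lowering until there is contact.

>>> send_rows(travel=[[0,0,-1],[0,0,0]], twist=[[0,0,0],[0,0,0]], claw=[0,0])

```text
time: 12.6
eef_pos: [0.4548, 0.375, 0.1287]
orientation: [-2.748, -1.522, -0.0]
ft_force: [-2.2, -1.3, 6.6]
width: 0.0134
grasp_force: 61.0
```

>>> send_rows(travel=[[0,0,-1],[0,0,0]], twist=[[0,0,0],[0,0,0]], claw=[0,0])

```text
time: 12.8
eef_pos: [0.4549, 0.3751, 0.1287]
orientation: [-2.748, -1.522, -0.001]
ft_force: [-6.5, -3.3, 15.5]
width: 0.0131
grasp_force: 62.7
```

>>> send_rows(travel=[[0,0,-1],[0,0,0]], twist=[[0,0,0],[0,0,0]], claw=[0,0])

```text
time: 13.0
eef_pos: [0.455, 0.3752, 0.1286]
orientation: [-2.747, -1.522, -0.002]
ft_force: [-9.7, -6.2, 26.3]
width: 0.0132
grasp_force: 64.2
```

>>> send_rows(travel=[[0,0,1.4],[0,0,1.4],[0,0,0],[0,0,0],[0,0,0],[0,0,0],[0,0,0],[0,0,0],[0,0,2],[0,0,4]], twist=[[0,0,0],[0,0,0],[0,0,0],[0,0,0],[0,0,0],[0,0,0],[0,0,0],[0,0,0],[0,0,0],[0,0,0]], claw=[0,0,0,0.2,0.25,0.3,0.35,0.4,0.5,0.6], force=20)

```text
time: 14.0
eef_pos: [0.4546, 0.3748, 0.1348]
orientation: [-2.748, -1.522, 0.002]
ft_force: [-0.5, 0.1, 0.0]
width: 0.051
grasp_force: 0.0
```

>>> send_rows(travel=[[0,0,10],[0,0,15],[0,0,20],[0,0,25],[0,0,25],[0,0,25],[0,0,25],[0,0,20],[0,0,10],[0,0,0]], twist=[[0,0,0],[0,0,0],[0,0,0],[0,0,0],[0,0,0],[0,0,0],[0,0,0],[0,0,0],[0,0,0],[0,0,0]], claw=[0.6,0.6,0.6,0.6,0.6,0.6,0.6,0.6,0.6,0.6])

```text
time: 15.0
eef_pos: [0.4548, 0.375, 0.3117]
orientation: [-2.747, -1.522, -0.004]
ft_force: [0.6, -0.2, 0.2]
width: 0.051
grasp_force: 0.0
```

```bash
python3 - <<'E'
from plan import *
tab=O+A@np.array([0,85,p[6]+26])/1000
to(tab+A[:,2]*(.003+.054+.06),G0,"pretab")
E
```

```text
pretab t 15.0 shift mm [  16.3 -261.7  -63.2] turn [ 0.3116 -0.434  -0.7607] deg 53.3 j [6.270e-01 3.820e-01 1.394e+00 1.000e-03 1.364e+00 1.186e+00] F [ 0.6 -0.2  0.2] w 0.051 gf 0.0
```

>>> send_rows(travel=[[1.6,-26,0],[1.6,-26,0],[1.6,-26,0],[1.6,-26,0],[1.6,-26,-5],[1.6,-26,-10],[1.6,-26,-12],[1.6,-26,-12],[1.6,-26,-12],[1.6,-26,-12]], twist=[[0.031,-0.0434,-0.0761],[0.031,-0.0434,-0.0761],[0.031,-0.0434,-0.0761],[0.031,-0.0434,-0.0761],[0.031,-0.0434,-0.0761],[0.031,-0.0434,-0.0761],[0.031,-0.0434,-0.0761],[0.031,-0.0434,-0.0761],[0.031,-0.0434,-0.0761],[0.031,-0.0434,-0.0761]], claw=[0.55,0.55,0.55,0.55,0.55,0.55,0.55,0.55,0.55,0.55])

```text
time: 16.0
eef_pos: [0.4702, 0.1137, 0.2456]
orientation: [-2.96, -0.341, -0.789]
ft_force: [1.3, 0.3, -0.1]
width: 0.0471
grasp_force: 0.0
```

```bash
python3 - <<'E'
from plan import *
tab=O+A@np.array([0,85,p[6]+26])/1000
to(tab+A[:,2]*(.003+.054+.06),G0,"pretab")
print("bottle",atz(T,(219,160),.165),"tab top px",)
c=cam("side");d=cam("top")
a=np.array(c["pixels"])[190:290,270:370,::-1];b=np.array(d["pixels"])[150:250,210:310,::-1]
s=sensors.state();t=s["eef_pos"];z=rot(s["orientation"])[:,2]
q=[tab+A[:,2]*.018,t+z*.07]
print((proj(c,q)-[270,190])*4,(proj(d,q)-[210,150])*4+[400,0])
cv2.imwrite("pics/tab.png",cv2.resize(np.hstack([a,b]),(800,400),interpolation=2))
E
```

```text
pretab t 16.0 shift mm [ 0.9 -0.5  2.9] turn [ 0.0002 -0.0028  0.0034] deg 0.3 j [0.147 0.054 2.015 0.079 0.554 1.432] F [ 1.3  0.3 -0.1] w 0.0471 gf 0.0
bottle [0.63731188 0.23930891 0.165     ] tab top px
[[208.42452679 231.17073031]
 [232.46053653 207.83192822]] [[608.75409152 225.99038565]
 [609.61479696 248.75772983]]
```

View pics/tab.png

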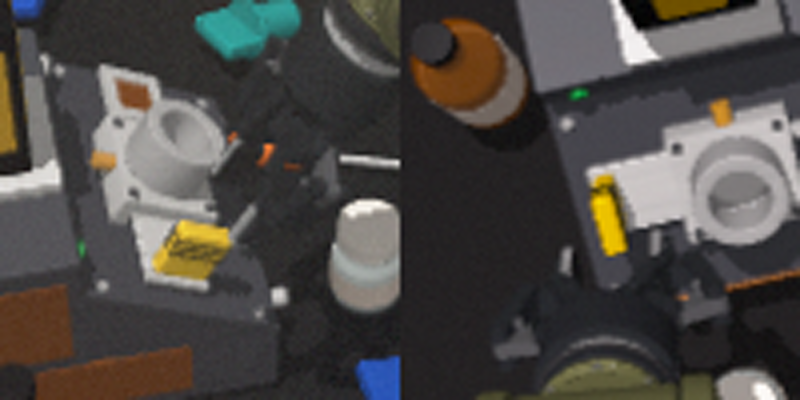

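The socket stands empty, and the fingers straddle the tab at top crop (608,218) with the finger midpoint near (611,252). Advancing along the axis.

>>> send_rows(travel=[[3.9,0.2,-2],[3.9,0.9,-6.9],[3.9,0.9,-6.9],[3.9,0.9,-6.9],[3.9,0.9,-6.9],[3.9,0.9,-6.9],[3.9,0.9,-6.9],[2.8,0.7,-5],[0,0,0],[0,0,0]], twist=[[0,0,0],[0,-0.0028,0.0034],[0,0,0],[0,0,0],[0,0,0],[0,0,0],[0,0,0],[0,0,0],[0,0,0],[0,0,0]], claw=[0.55,0.55,0.55,0.55,0.55,0.55,0.55,0.55,0.55,0.55])

```text
time: 17.1
eef_pos: [0.5008, 0.1212, 0.1984]
orientation: [-2.958, -0.351, -0.791]
ft_force: [0.0, -0.2, 0.9]
width: 0.0469
grasp_force: 0.0
```

>>> send_rows(travel=[[0,0,0],[0,0,0],[0,0,0],[0,0,0],[0,0,0],[0,0,0],[0,0,0]], twist=[[0,0,0],[0,0,0],[0,0,0],[0,0,0],[0,0,0],[0,0,0],[0,0,0]], claw=[0.4,0.3,0.2,0.1,0,0,0], force=20)

```text
time: 17.8
eef_pos: [0.5008, 0.1212, 0.1986]
orientation: [-2.957, -0.351, -0.792]
ft_force: [-4.8, -1.1, 5.7]
width: 0.0134
grasp_force: 22.5
```

```bash
python3 - <<'E'
from plan import *
s=sensors.state();to(s["eef_pos"],G0);print(A.T@s["ft_force"],A.T@(s["eef_pos"]-O))
E
```

```text
t 17.8 shift mm [0. 0. 0.] turn [ 0.001  -0.0003 -0.0035] deg 0.2 j [0.153 0.199 1.98  0.096 0.443 1.412] F [-4.8 -1.1  5.7] w 0.0134 gf 22.483538389205933
[-1.43017963  0.06848444  7.45657891] [0.00171147 0.08589516 0.03643237]
```

>>> send_rows(travel=[[-0.5,-0.1,0.9],[-0.9,3.9,0],[-0.9,3.9,0],[-0.9,3.9,0],[-0.9,3.9,0],[-0.9,3.9,0],[-0.9,3.9,0],[-0.9,3.9,0],[-0.9,3.9,0],[0,0,0]], twist=[[0,0,0],[0,0,0],[0,0,0],[0,0,0],[0,0,0],[0,0,0],[0,0,0],[0,0,0],[0,0,0],[0,0,0]], claw=[0,0,0,0,0,0,0,0,0,0], force=35)

```text
time: 18.8
eef_pos: [0.4929, 0.1531, 0.1988]
orientation: [-2.957, -0.352, -0.79]
ft_force: [1.9, 7.6, -4.9]
width: 0.0137
grasp_force: 38.4
```

```bash
python3 - <<'E'
from plan import *
s=sensors.state();print(A.T@s["ft_force"],A.T@(s["eef_pos"]-O),s["width"])
E
```

```text
[ 0.70382598  6.91388116 -6.04151768] [0.00142707 0.11868016 0.03676779] 0.013723662057936601
```

>>> send_rows(travel=[[-0.6,2.4,0],[-0.6,2.4,0],[-0.5,2.2,0],[0,0,0],[0,0,0]], twist=[[0,0,0],[0,0,0],[0,0,0],[0,0,0],[0,0,0]], claw=[0,0,0,0,0])

```text
time: 19.3
eef_pos: [0.4913, 0.1593, 0.1988]
orientation: [-2.958, -0.351, -0.79]
ft_force: [4.6, 2.0, -7.6]
width: 0.0133
grasp_force: 37.9
```

```bash
python3 - <<'E'
from plan import *
s=sensors.state();print(A.T@s["ft_force"],A.T@(s["eef_pos"]-O),s["width"])
E
```

```text
[ 0.45840938  0.91320232 -9.05986317] [0.00138222 0.12516499 0.03682177] 0.013281233334938514
```

>>> send_rows(travel=[[0,0,0],[0,0,0],[0,0,0],[0,0,0],[0,0,0],[-2,-0.5,3.5],[-4,-0.9,6.9],[-4,-0.9,6.9],[-6,-1.4,10.4],[-6,-1.4,10.4]], twist=[[0,0,0],[0,0,0],[0,0,0],[0,0,0],[0,0,0],[0,0,0],[0,0,0],[0,0,0],[0,0,0],[0,0,0]], claw=[0.2,0.25,0.3,0.35,0.4,0.4,0.4,0.4,0.4,0.4], force=20)

```text
time: 20.3
eef_pos: [0.4689, 0.1541, 0.2384]
orientation: [-2.957, -0.351, -0.792]
ft_force: [0.3, -0.2, -0.8]
width: 0.0341
grasp_force: 0.0
```

>>> send_rows(travel=[[-8,-2,14],[-8,-2,14],[-8,-2,14],[-8,-10,14],[-8,-20,14],[-5,-30,10],[0,-30,5],[0,-30,0],[0,-20,0],[0,0,0]], twist=[[0,0,0],[0,0,0],[0,0,0],[0,0,0],[0,0,0],[0,0,0],[0,0,0],[0,0,0],[0,0,0],[0,0,0]], claw=[0.4,0.4,0.4,0.4,0.4,0.4,0.4,0.4,0.4,0.4])

```text
time: 21.3
eef_pos: [0.424, 0.0065, 0.3231]
orientation: [-2.958, -0.348, -0.793]
ft_force: [-0.8, -0.1, -0.0]
width: 0.0344
grasp_force: 0.0
```

```bash
python3 - <<'E'
from plan import *
s=sensors.state();print(s["time"],s["ft_force"])
c=cam("side");d=cam("top")
a=np.array(c["pixels"])[190:390,240:400,::-1];b=np.array(d["pixels"])[110:310,150:310,::-1]
tab=O+A@np.array([0,125,p[6]+44])/1000
print((proj(c,tab)-[240,190])*2.5,(proj(d,tab)-[150,110])*2.5+[400,0])
cv2.imwrite("pics/end.png",cv2.resize(np.hstack([a,b]),(800,500),interpolation=2))
E
```

```text
21.3 [-8.08435831e-01 -1.18026108e-01 -1.60562620e-04]
[[212.60121617 174.13740999]] [[641.94325542 249.65836724]]
```

View pics/end.png

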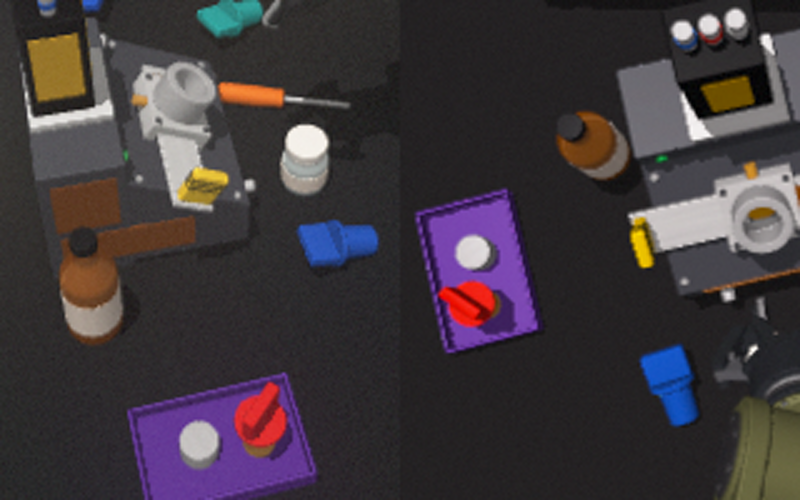

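The final view shows the plug standing upright on the tray floor (top crop (468,303)), with the puck and bystanders unmoved. The tab is at (641,245) against (642,250) predicted for a 40 mm slide, so the shutter is at the first stop. The gripper is clear of everything.

```bash
python3 -c "
from workcell import r
print(r.job_done())"
```

```text
the job is handed in; nothing more can be done
None
```

I handed the job in at about 21 s: the plug was twisted free, drawn straight out and stands upright on the tray floor, and the shutter was slid by its yellow tab to the 40 mm stop. I judged the stop from the tab's position, which matches a 40 mm slide. The camera shows some brown in the port, which I took to be the chamber interior, since the amber filter would need an 80 mm slide; no result was returned.

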